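Rack the turning blanks in a pyramid

TASK

Take the waisted bobbin out of the three-trough rack and put it in the steel tray, and finish the pyramid of plain beech blanks in the rack with the four from the bench: three in the troughs, two saddled in the gaps above them and one on top, all lying along the troughs with their ends about in line. Leave the other things on the bench where they are.

Things in the scene. Friction and masses are not known exactly. Their poses are not given: they have to be found in the camera images.
- rack: fixed wooden stacking rack, 44 mm (its x) by 150 mm (its y), with three shallow troughs side by side along its y, at y = -42, 0 and +42 mm; the troughs run along its x. Trough floor 22 mm above the underside; low ridges 6 mm high between troughs; outer cheeks rise to 44 mm. Blanks overhang the rack by 6 mm at each end, so they can be held by their end faces. Origin at the centre of its underside, on the bench
- low_a (a point): point on the rack where the centre of a blank of the bottom row comes to rest: rack y -42 mm, 42 mm above the bench
- low_b (a point): point on the rack where the centre of a blank of the bottom row comes to rest: rack y 0 mm, 42 mm above the bench
- low_c (a point): point on the rack where the centre of a blank of the bottom row comes to rest: rack y 42 mm, 42 mm above the bench
- mid_a (a point): point on the rack where the centre of a blank of the second row comes to rest: rack y -21 mm, 76 mm above the bench
- mid_b (a point): point on the rack where the centre of a blank of the second row comes to rest: rack y 21 mm, 76 mm above the bench
- top (a point): point on the rack where the centre of a blank of the peak comes to rest: rack y 0 mm, 110 mm above the bench
- blank1: short plain beech cylinder, a turning blank, 40 mm diameter, 56 mm long, about 50 g; origin at its centre, x axis along its length. All six blanks are alike and interchangeable. Lies on its side loose on the bench at the start (centre 20 mm high), in any of eight spots shared with the bystanders
- blank2: short plain beech cylinder, a turning blank, 40 mm diameter, 56 mm long, about 50 g; origin at its centre, x axis along its length. All six blanks are alike and interchangeable. Lies on its side loose on the bench at the start (centre 20 mm high), in any of eight spots shared with the bystanders
- blank3: short plain beech cylinder, a turning blank, 40 mm diameter, 56 mm long, about 50 g; origin at its centre, x axis along its length. All six blanks are alike and interchangeable. Lies on its side loose on the bench at the start (centre 20 mm high), in any of eight spots shared with the bystanders
- blank4: short plain beech cylinder, a turning blank, 40 mm diameter, 56 mm long, about 50 g; origin at its centre, x axis along its length. All six blanks are alike and interchangeable. Lies on its side loose on the bench at the start (centre 20 mm high), in any of eight spots shared with the bystanders
- racked1: short plain beech cylinder, a turning blank, 40 mm diameter, 56 mm long, about 50 g; origin at its centre, x axis along its length. All six blanks are alike and interchangeable. Lies already in one of the rack's three troughs
- racked2: short plain beech cylinder, a turning blank, 40 mm diameter, 56 mm long, about 50 g; origin at its centre, x axis along its length. All six blanks are alike and interchangeable. Lies already in one of the rack's three troughs
- bobbin: turned wooden bobbin lying in the rack's remaining trough: two flanges 40 mm diameter and 13 mm thick with a 22 mm waist between, 56 mm long over the flanges, about 35 g; origin at its centre, x axis along its length
- tray: fixed open dark steel tray, 110 mm (its x) by 170 mm (its y), 40 mm high, walls and floor 5 mm; origin at the centre of its underside, on the bench
- stub: bystander: thicker beech stub standing on end, 54 mm diameter, 58 mm high; origin at its underside
- chuck: bystander: steel lathe chuck standing jaws up, 60 mm diameter, 56 mm high; origin at its underside
- wax: bystander: amber glass jar of wax with a steel cap, 52 mm diameter, 55 mm high; origin at its underside
- centre: bystander: steel lathe centre standing point up, 44 mm diameter, 60 mm high; origin at its underside
- mallet: bystander: wooden carver's mallet standing head down at the left side, 92 mm diameter, 225 mm high; origin at its underside
- spanner: bystander: steel spanner 180 mm long lying at the right side; origin at its underside
Things that resemble listed ones, but are neither listed nor needed, are in the scene too. Leave any turquoise look-alike of the racked2 alone. There is more than one size of the tray; the job needs the smaller.

How it is judged:
By the outcome, as a careful person would: the job done as asked, in the order asked, and still so for the second after the job is handed in, with the robot touching nothing.
It also fails if it takes over 72 s, if anything falls off the work surface, if the arm or the gripper's body presses on something with over 40 N, if the wrist force passes 120 N, or if a joint passes its speed limit or range.

ROBOT

A 6-joint arm with a two-finger parallel gripper is mounted at the origin on the work surface. World frame = base frame: x ahead of the robot, y to its left, z up, the work surface at z = 0. Lengths are in m, angles in rad, forces in N, time in s.
With the tool pointing down it reaches from about 0.425 to 0.95 m from the base axis. Payload 3.5 kg.
Tool frame: the origin (TCP) lies midway between the tips of the shut fingers; the grasp point (between the pads) lies 19 mm behind it; z points along the fingers, y is the line along which they close (so a half turn about z gives the same grasp; the last joint's range is limited). The gripper opens to 85 mm and grips with 20 to 120 N. Pads are 22 mm wide; open, the fingers measure 114 mm over their backs; the gripper's body (76 mm by 85 mm) begins 54 mm behind the grasp point. The pads swing forward as they close: fully open they stand 13 mm farther back than shut.
Start: joints at [-1.324, 0.286, 1.577, -0, 1.279, -0.15], TCP at [0.261, -0.623, 0.231] pointing down, gripper open.
Joint ranges: [-2.77, 2.77], [-0.9, 2.22], [0.21, 2.48], [-1.53, 4.67], [0.24, 2.81], [-2.84, 2.84]. Speed limits (rad/s): [2.79, 2.79, 3.14, 3.14, 3.14, 3.14].

INTERFACE

Orientations are given as a unit quaternion [x, y, z, w].
In Python, from plant import * gives the robot as it stands.
- The arm moves only by the tool move_arm, never from a script. Its argument "moves" is a list of rows, each a list of 3 entries, a list of its own where there are three numbers: the opening, from 0 (shut) to 1 (fully open), then the shift along the tool's x, y, z in m, then the turn, a rotation vector about the tool's x, y, z in rad. A call has exactly 10 rows; each row shifts and turns the commanded pose from where the row before left it, along the tool's axes as they then stand; what a row does not reach is not made up. A row lasts 1/12 s, in which the tool goes at most 41.7 mm and 7.16 degrees, less where a joint would pass 70% of its speed; a pose out of reach is approached as far as the arm can. A call is refused whole if a number of a shift passes 0.0417 or a number of a turn 0.125, either way. A call with a gripper value outside its range is refused whole. The fingers move at their own pace and stop on an object; "grip_force" is the grip in N (left out, the last holds). Time passes only in rows, so rows that do not move let the fingers close, or fill a call up. It gives the time, the measured TCP pose, the force, the opening and the grip force at its end, in the units of the state.
- get_state(): the state, without advancing time (a new reading comes with each control period).
- read_camera(name): name is "scene" or "top" or "wrist"; returns the picture (480x640x3 uint8, red, green, blue); there is no depth.
- camera_params(name): a dict with "fx", "fy", "cx", "cy" (pixels), "rvec" (rotation vector, rad) and "tvec" (3), from world to camera coordinates, as OpenCV has them; the wrist camera has in their place "tool_from_camera" (4x4, takes a point from camera to tool coordinates, whose origin is the TCP and whose axes are the flange's). Camera axes: x right, y down, z forward; pixel columns grow to the right and rows downward; lengths in m; the calibration is good to about 2 mm. The wrist camera is an equidistant fisheye: a pixel r from the principal point sees the ray r / f radians off the axis. A picture is of the moment at which its call begins: read the wrist's pose just before it. camera_params takes no time and is no camera call.
- sign_off(): hands the job in; it is judged then, once.
The state is a dict: "time": time; "qpos": joint angles; "dq": joint speeds; "joint_efforts": joint torques, N m; "eef_pos": TCP position; "tcp_rot": TCP orientation; "contact_force": force on the tool from outside, world axes, zero at the start; "wrist_torque": the same for the moment, N m; "opening": opening from 0.0 (shut) to 1.0 (fully open); "finger_force": force on a finger pad.
Only numpy, scipy, OpenCV 4.12 (cv2) and the standard library are available. Lean on these libraries where they do the work, as an engineer would, in place of code of your own. Each camera call takes 0.05 s, during which the arm holds its last target. There are 200 camera calls.

## Working session

There is one attempt and no reset: what is moved stays moved. The work goes in short steps, Python scripts to look and compute and a tool call to move; the robot and the scene stay as the last step left them, time stands still between calls to the robot, and variables do not carry over. Pictures are saved under pics/ and viewed, at most 10 in all, crops included, and the job is handed in when it is done.

Besides the shell and the picture viewer there is one more tool, called as name(argument=value, ...), one argument or row to a line, values as JSON. move_arm: Moves the arm, as the interface text tells. Its arguments: {"type":"object","properties":{"moves":{"type":"array"},"grip_force":{"type":"number"}},"required":["moves"]}

```bash
mkdir -p pics; ls
python3 - <<'E'
from plant import *
import cv2
for n in("scene","top"):
    cv2.imwrite(f"pics/{n}0.png",read_camera(n)[:,:,::-1]); p=camera_params(n); print(n,p)
print(camera_params("wrist"));print(get_state())
E
```

```text
pics
scene {'fx': 469.5883173639712, 'fy': 469.5883173639712, 'cx': 318.6328072372042, 'cy': 237.53324287448328, 'rvec': array([ 1.12816249,  2.2772031 , -1.11223588]), 'tvec': array([ 0.31399857, -0.18468461,  1.59044514])}
top {'fx': 566.6852278104283, 'fy': 566.6852278104283, 'cx': 316.7975125087763, 'cy': 237.1725500842544, 'rvec': array([ 2.1539822 , -2.16407365,  0.13136678]), 'tvec': array([-0.00611059,  0.53033385,  1.40187254])}
{'fx': 371.64829954431775, 'fy': 371.64829954431775, 'cx': 317.5442102890563, 'cy': 237.96384925023503, 'tool_from_camera': array([[ 3.71860199e-04, -9.48777976e-01, -3.15943371e-01,
         8.14401205e-02],
       [ 9.99999910e-01,  4.16651588e-04, -7.42211633e-05,
        -8.95480396e-04],
       [ 2.02057713e-04, -3.15943315e-01,  9.48778046e-01,
        -1.41828052e-01],
       [ 0.00000000e+00,  0.00000000e+00,  0.00000000e+00,
         1.00000000e+00]])}
{'time': 0.1, 'qpos': array([-1.32400125e+00,  2.87120161e-01,  1.57806158e+00,  9.32159963e-07,
        1.27860521e+00, -1.49989103e-01]), 'dq': array([-0.00174377, -0.00166678, -0.00260266, -0.0004789 ,  0.00031902,
        0.00021422]), 'joint_efforts': array([ 5.68595406e-04, -4.07299769e+01, -2.93699348e+01, -1.34011707e-04,
        3.45781511e-03, -1.42725234e-06]), 'eef_pos': array([ 0.26074076, -0.62194757,  0.23004001]), 'tcp_rot': array([ 9.80384189e-01,  1.97092967e-01, -5.26387422e-05, -1.09588230e-03]), 'contact_force': array([-0.26618474,  0.87771446, -0.05390805]), 'wrist_torque': array([-0.02577598,  0.01966838, -0.01607446]), 'finger_force': 0.0, 'opening': 1.0005803526085113}
```

View pics/top0.png

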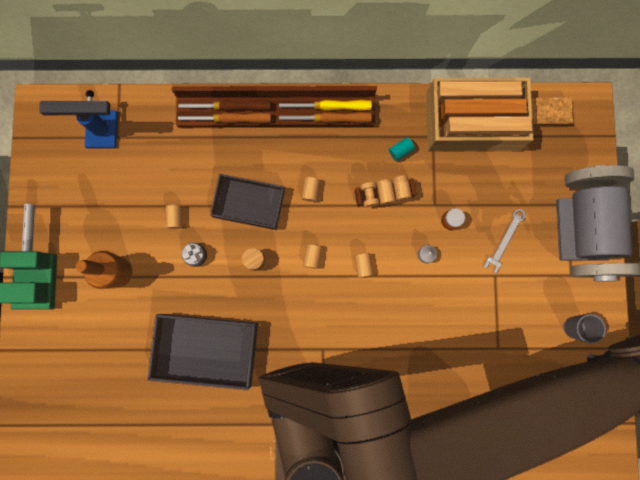

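View pics/scene0.png

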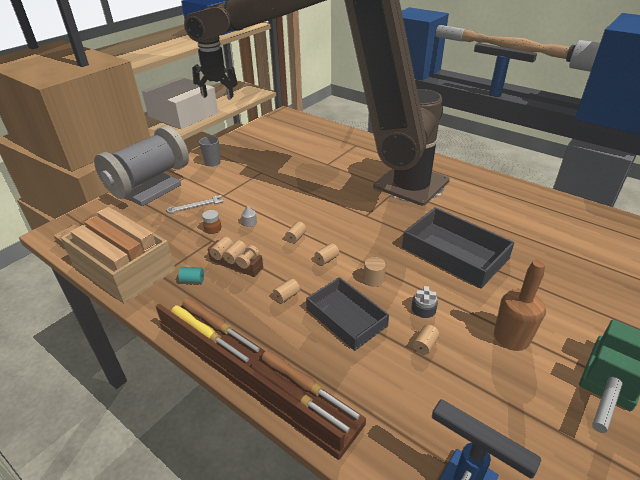

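```bash
cat > h.py <<'E'
from plant import *
import numpy as np, cv2
from scipy.spatial.transform import Rotation as R
def back(n,px,z):
    p=camera_params(n); Rm=cv2.Rodrigues(p["rvec"])[0]; c=-Rm.T@p["tvec"]
    d=Rm.T@np.array([(px[0]-p["cx"])/p["fx"],(px[1]-p["cy"])/p["fy"],1]); return c+d*(z-c[2])/d[2]
def proj(n,P):
    p=camera_params(n); K=np.array([[p["fx"],0,p["cx"]],[0,p["fy"],p["cy"]],[0,0,1]])
    return cv2.projectPoints(np.atleast_2d(P).astype(float),p["rvec"],p["tvec"],K,None)[0][:,0]
E
python3 - <<'E'
from h import *
im=cv2.imread("pics/top0.png")
a=cv2.resize(im[165:285,150:290],None,fx=4,fy=4,interpolation=cv2.INTER_CUBIC)
b=cv2.resize(im[165:285,290:430],None,fx=5,fy=5,interpolation=cv2.INTER_CUBIC)
cv2.imwrite("pics/b.png",b);cv2.imwrite("pics/a.png",a)
for p in [(173,216),(312,189),(313,256),(364,265)]: print(back("top",p,.02))
for p in [(368,194),(386,190),(403,187)]: print(back("top",p,.042))
print(back("top",(248,201),.02))
E
```

```text
[0.58818886 0.35982155 0.02      ]
[0.65699146 0.00318999 0.02      ]
[0.4836161  0.00128154 0.02      ]
[ 0.46010193 -0.12801952  0.02      ]
[ 0.63881984 -0.13898237  0.042     ]
[ 0.64893241 -0.1848433   0.042     ]
[ 0.65648691 -0.22818334  0.042     ]
[0.6263396  0.16792514 0.02      ]
```

View pics/b.png

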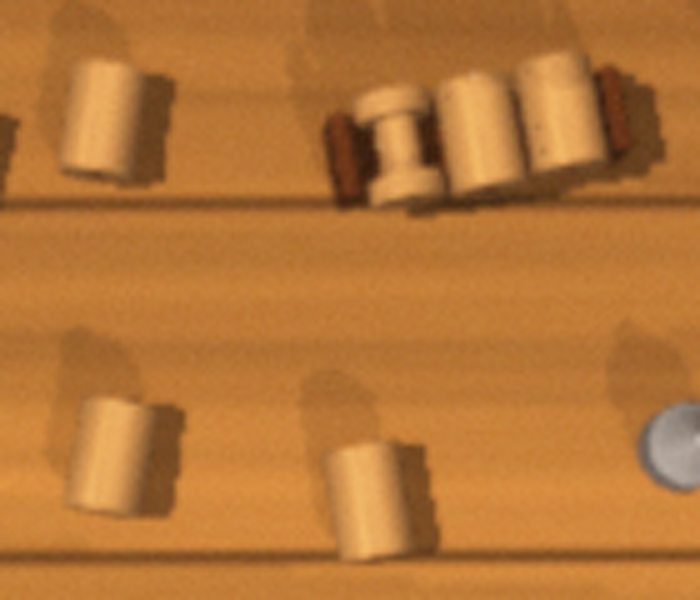

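View pics/a.png

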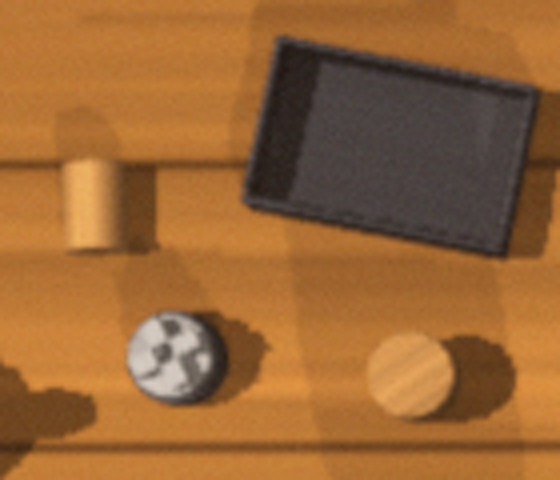

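Run:
```python
from h import *
from scipy.optimize import least_squares
t=np.linspace(0,2*np.pi,60)
def hull(x,y,a,z):
    L=np.concatenate([np.c_[np.full(60,s),.02*np.cos(t),.02*np.sin(t)] for s in(-.028,.028)])
    P=R.from_euler('z',a).apply(L)+[x,y,z]
    return cv2.convexHull(proj("top",P).astype(np.float32))
D={'A':[(73,80),(62,155),(141,85),(131,165),(110,59),(95,181)],'B':[(83,415),(68,490),(153,420),(140,500),(118,397),(103,516)],
'C':[(329,465),(341,545),(402,460),(411,545),(365,442),(376,562)],'r1':[(438,95),(447,175),(512,90),(522,170),(475,70),(484,193)],
'r2':[(519,80),(528,155),(592,70),(605,145),(555,50),(567,171)],'bob':[(357,110),(370,190),(431,105),(443,185),(392,85),(407,208)],
'D':[(64,175),(65,235),(124,175),(122,235),(94,157),(93,250)]}
for k,v in D.items():
    s,o=(4,(150,165)) if k=='D' else (5,(290,165))
    px=(np.array(v)+.5)/s-.5+o; z=.042 if k in('r1','r2','bob') else .02
    g=back("top",px.mean(0),z)
    f=lambda q:[cv2.pointPolygonTest(hull(*q,z),tuple(map(float,p)),True) for p in px]
    r=least_squares(f,[g[0],g[1],0],diff_step=1e-3,x_scale=[.01,.01,.1])
    print(k,r.x[:2].round(4),np.degrees(r.x[2]).round(1),np.round(r.fun,2))
for v,s,o,z in[([(280,37),(538,90),(502,257),(247,204)],4,150,.04),([(325,118),(340,207),(634,150),(619,67)],5,290,.044)]:
    P=np.array([back("top",((p[0]+.5)/s-.5+o,(p[1]+.5)/s-.5+165),z) for p in v]); print(P[:,:2].round(4),P.mean(0))
```

```text
A [0.6577 0.0085] 0.0 [ 2.02 -0.21 -0.14  1.94  0.03  0.03]
B [0.4836 0.0043] 0.0 [ 2.28 -0.74 -0.58  2.1  -0.23 -0.24]
C [ 0.4598 -0.1274] 0.0 [-0.34  1.85  1.51 -0.01 -0.43 -0.43]
r1 [ 0.6463 -0.1836] -0.0 [-0.28  1.24  1.31 -0.35  0.09  0.09]
r2 [ 0.6569 -0.2251] 0.0 [-0.3   1.18  1.55 -0.67  0.3   0.3 ]
bob [ 0.6388 -0.1432] 0.0 [-0.65  1.72  1.63 -0.48  0.05  0.03]
D [0.5891 0.3596] 0.0 [0.4  1.07 0.67 0.8  0.38 0.38]
[[0.6932 0.2386]
 [0.658  0.0739]
 [0.5509 0.0964]
 [0.5855 0.2577]] [0.62189379 0.16664824 0.04      ]
[[ 0.6535 -0.105 ]
 [ 0.6077 -0.112 ]
 [ 0.6363 -0.2614]
 [ 0.6792 -0.2548]] [ 0.64419825 -0.18332183  0.044     ]
```

```bash
cat > fit.py <<'E'
from h import *
from scipy.optimize import minimize
t=np.linspace(0,2*np.pi,60)
def hull(x,y,a,z):
    L=np.concatenate([np.c_[np.full(60,s),.02*np.cos(t),.02*np.sin(t)] for s in(-.028,.028)])
    return cv2.convexHull(proj("top",R.from_euler('z',a).apply(L)+[x,y,z]).astype(np.float32))
D={'A':[(73,80),(62,155),(141,85),(131,165),(110,59),(95,181)],'B':[(83,415),(68,490),(153,420),(140,500),(118,397),(103,516)],
'C':[(329,465),(341,545),(402,460),(411,545),(365,442),(376,562)],'r1':[(438,95),(447,175),(512,90),(522,170),(475,70),(484,193)],
'r2':[(519,80),(528,155),(592,70),(605,145),(555,50),(567,171)],'bob':[(357,110),(370,190),(431,105),(443,185),(392,85),(407,208)],
'D':[(64,175),(65,235),(124,175),(122,235),(94,157),(93,250)]}
for k,v in D.items():
    s,o=(4,(150,165)) if k=='D' else (5,(290,165))
    px=(np.array(v)+.5)/s-.5+o; z=.042 if k in('r1','r2','bob') else .02
    g=back("top",px.mean(0),z)
    f=lambda q:np.array([cv2.pointPolygonTest(hull(q[0]/100,q[1]/100,q[2]/10,z),tuple(map(float,p)),True) for p in px])
    r=minimize(lambda q:(f(q)**2).sum(),[g[0]*100,g[1]*100,0.],method='Nelder-Mead',options=dict(initial_simplex=np.array([g[0]*100,g[1]*100,-1.])+np.array([[0,0,0],[1,0,0],[0,1,0],[0,0,2]])))
    print(k,(r.x[:2]/100).round(4),np.degrees(r.x[2]/10).round(1),f(r.x).round(2))
E
python3 fit.py
```

```text
A [0.6577 0.0084] -7.6 [ 0.95  0.77  0.91  0.81 -0.05 -0.05]Traceback (most recent call last):
  File "fit.py", line 16, in <module>
    r=minimize(lambda q:(f(q)**2).sum(),[g[0]*100,g[1]*100,0.],method='Nelder-Mead',options=dict(initial_simplex=np.array([g[0]*100,g[1]*100,-1.])+np.array([[0,0,0],[1,0,0],[0,1,0],[0,0,2]])))
    res = _minimize_neldermead(fun, x0, args, callback, bounds=bounds,
                               **options)
    fsim[j] = func(sim[j])
              ~~~~^^^^^^^^
    fx = function(np.copy(x), *(wrapper_args + args))
  File "fit.py", line 16, in <lambda>
    r=minimize(lambda q:(f(q)**2).sum(),[g[0]*100,g[1]*100,0.],method='Nelder-Mead',options=dict(initial_simplex=np.array([g[0]*100,g[1]*100,-1.])+np.array([[0,0,0],[1,0,0],[0,1,0],[0,0,2]])))
                         ~^^^
  File "fit.py", line 15, in <lambda>
    f=lambda q:np.array([cv2.pointPolygonTest(hull(q[0]/100,q[1]/100,q[2]/10,z),tuple(map(float,p)),True) for p in px])
                                              ~~~~^^^^^^^^^^^^^^^^^^^^^^^^^^^^^
  File "fit.py", line 6, in hull
    return cv2.convexHull(proj("top",R.from_euler('z',a).apply(L)+[x,y,z]).astype(np.float32))
                          ~~~~^^^^^^^^^^^^^^^^^^^^^^^^^^^^^^^^^^^^^^^^^^^^
  File "h.py", line 8, in proj
    p=camera_params(n); K=np.array([[p["fx"],0,p["cx"]],[0,p["fy"],p["cy"]],[0,0,1]])
ValueError: time passes only in moves, steps and waits
```

```bash
sed -i 's/^def back/from functools import lru_cache\ncamera_params=lru_cache(camera_params)\ndef back/' h.py; python3 fit.py; python3 -c "
from plant import *;print(get_state()['time'])"
```

```text
A [0.6577 0.0084] -7.6 [ 0.95  0.77  0.91  0.81 -0.05 -0.05]
B [0.4835 0.0044] -10.1 [ 0.91  0.57  0.82  0.65 -0.33 -0.33]
C [ 0.4611 -0.1285] 11.7 [ 0.81 -0.29  0.49  0.85 -0.07 -0.93]
r1 [ 0.6463 -0.1836] 5.4 [0.5  0.48 0.55 0.43 0.02 0.02]
r2 [ 0.6569 -0.225 ] 6.9 [0.59 0.22 0.59 0.21 0.17 0.18]
bob [ 0.6387 -0.1431] 7.5 [ 0.47  0.7   0.57  0.6  -0.08 -0.08]
D [0.5891 0.3596] 0.8 [0.5  0.95 0.56 0.91 0.4  0.4 ]
0.1
```

```bash
cat >> h.py <<'E'
def go(*wps):
    """wps: (x,y,z,axisdeg[,rows]); prints per-leg turn and shift rows from the measured pose"""
    s=get_state(); p=np.array(s["eef_pos"]); Rm=R.from_quat(s["tcp_rot"])
    print("t",round(s["time"],2),"pos",p.round(4),"axis",np.degrees(np.arctan2(*Rm.as_matrix()[1::-1,1])).round(2),"open",round(s["opening"],3),"F",np.round(s["contact_force"],1),"ff",round(s["finger_force"],1))
    for w in wps:
        a=np.radians(w[3]); y=np.array([np.cos(a),np.sin(a),0]); z=np.array([0,0,-1.]); T=R.from_matrix(np.c_[np.cross(y,z),y,z])
        rv=(Rm.inv()*T).as_rotvec(); nr=int(np.ceil(abs(rv).max()/.12)) if abs(rv).max()>.004 else 0
        if nr: print(" turn x%d"%nr,(rv/nr).round(4)); Rm=T
        d=Rm.inv().apply(np.array(w[:3])-p); n=w[4] if len(w)>4 else int(np.ceil(np.linalg.norm(d)/.032))
        print(" shift x%d"%n,(d/n).round(4)); p=np.array(w[:3])
E
python3 -c "
from h import *
go((.6387,-.1431,.17,10,20))"
```

```text
t 0.1 pos [ 0.2607 -0.6219  0.23  ] axis -67.27 open 1.001 F [-0.3  0.9 -0.1] ff 0.0
 turn x12 [-1.000e-04 -1.000e-04 -1.124e-01]
 shift x20 [0.0203 0.0228 0.003 ]
```

move_arm(
  moves=[
    [1,[0,0,0],[0,0,-0.1226]],
    [1,[0,0,0],[0,0,-0.1226]],
    [1,[0,0,0],[0,0,-0.1226]],
    [1,[0,0,0],[0,0,-0.1226]],
    [1,[0,0,0],[0,0,-0.1226]],
    [1,[0,0,0],[0,0,-0.1226]],
    [1,[0,0,0],[0,0,-0.1226]],
    [1,[0,0,0],[0,0,-0.1226]],
    [1,[0,0,0],[0,0,-0.1226]],
    [1,[0,0,0],[0,0,-0.1226]],
  ],
  grip_force=40,
)

```text
time: 0.93
eef_pos: [0.2608, -0.6221, 0.2305]
tcp_rot: [0.686, 0.727, 0.0, -0.001]
contact_force: [0.4, 0.8, 1.3]
opening: 0.999
finger_force: 0.0
```

move_arm(
  moves=[
    [1,[0,0,0],[0,0,-0.1226]],
    [1,[0.0203,0.0228,0.003],[0,0,0]],
    [1,[0.0203,0.0228,0.003],[0,0,0]],
    [1,[0.0203,0.0228,0.003],[0,0,0]],
    [1,[0.0203,0.0228,0.003],[0,0,0]],
    [1,[0.0203,0.0228,0.003],[0,0,0]],
    [1,[0.0203,0.0228,0.003],[0,0,0]],
    [1,[0.0203,0.0228,0.003],[0,0,0]],
    [1,[0.0203,0.0228,0.003],[0,0,0]],
    [1,[0.0203,0.0228,0.003],[0,0,0]],
  ],
)

```text
time: 1.77
eef_pos: [0.4318, -0.4054, 0.2036]
tcp_rot: [0.643, 0.766, 0.0, -0.0]
contact_force: [-0.1, 0.1, 0.4]
opening: 1.002
finger_force: 0.0
```

move_arm(
  moves=[
    [1,[0.0203,0.0228,0.003],[0,0,0]],
    [1,[0.0203,0.0228,0.003],[0,0,0]],
    [1,[0.0203,0.0228,0.003],[0,0,0]],
    [1,[0.0203,0.0228,0.003],[0,0,0]],
    [1,[0.0203,0.0228,0.003],[0,0,0]],
    [1,[0.0203,0.0228,0.003],[0,0,0]],
    [1,[0.0203,0.0228,0.003],[0,0,0]],
    [1,[0.0203,0.0228,0.003],[0,0,0]],
    [1,[0.0203,0.0228,0.003],[0,0,0]],
    [1,[0.0203,0.0228,0.003],[0,0,0]],
  ],
)

```text
time: 2.6
eef_pos: [0.6209, -0.1659, 0.1735]
tcp_rot: [0.643, 0.766, -0.0, -0.001]
contact_force: [-0.7, -0.6, -0.4]
opening: 1.0
finger_force: 0.0
```

Run:
```python
from h import *
go((.6387,-.1431,.17,10))
s=get_state(); im=read_camera("wrist"); cv2.imwrite("pics/w1.png",im[:,:,::-1]); np.save("w1.npy",np.r_[s["eef_pos"],s["tcp_rot"]])
cv2.imwrite("pics/t1.png",read_camera("top")[:,:,::-1])
```

```text
t 2.6 pos [ 0.6209 -0.1659  0.1735] axis 10.01 open 1.0 F [-0.7 -0.6 -0.4] ff 0.0
 shift x1 [0.0194 0.0215 0.0035]
```

View pics/w1.png

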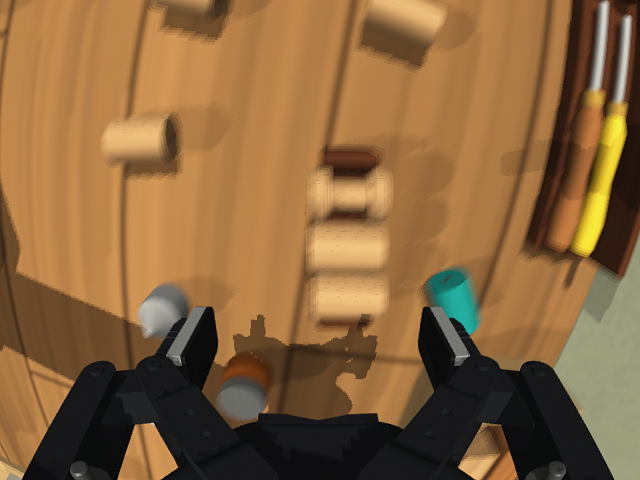

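Run:
```python
import cv2
im=cv2.imread("pics/w1.png")
b=im[135:335,285:415]; c=im[100:190,90:220]
import numpy as np
o=np.zeros((600,790,3),np.uint8); o[:600,:390]=cv2.resize(b,(390,600),interpolation=cv2.INTER_CUBIC); o[:270,400:790]=cv2.resize(c,(390,270),interpolation=cv2.INTER_CUBIC)
cv2.imwrite("pics/w1c.png",o)
```

```text
(no output)
```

View pics/w1c.png

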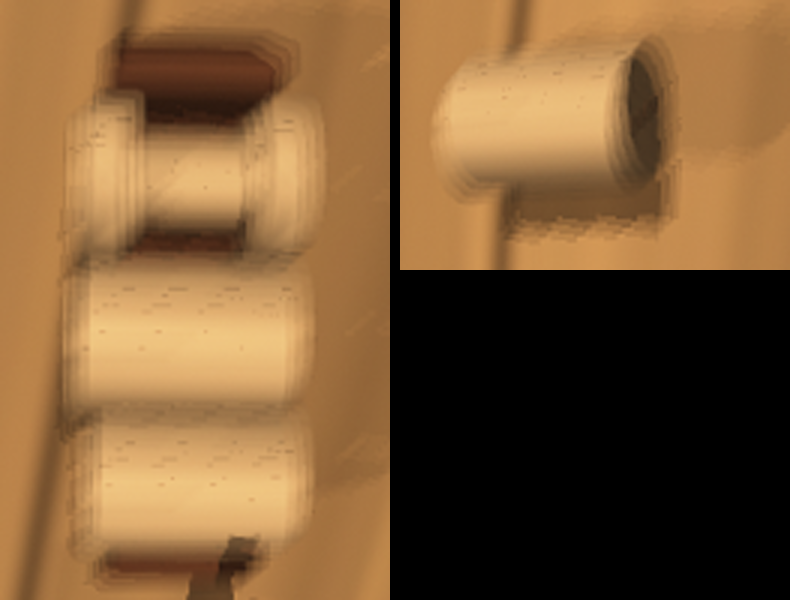

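move_arm(
  moves=[
    [1,[0.0194,0.0215,0.0035],[0,0,0]],
    [1,[0,0,0],[0,0,0]],
    [1,[0,0,0],[0,0,0]],
    [1,[0,0,0],[0,0,0]],
    [1,[0,0,0],[0,0,0]],
    [1,[0,0,0],[0,0,0]],
    [1,[0,0,0],[0,0,0]],
    [1,[0,0,0],[0,0,0]],
    [1,[0,0,0],[0,0,0]],
    [1,[0,0,0],[0,0,0]],
  ],
)

```text
time: 3.53
eef_pos: [0.6382, -0.1448, 0.1709]
tcp_rot: [0.643, 0.766, -0.0, 0.0]
contact_force: [-1.3, 0.6, 0.3]
opening: 0.999
finger_force: 0.0
```

Run:
```python
from h import *
go((.6387,-.1431,.17,10))
s=get_state(); im=read_camera("wrist"); cv2.imwrite("pics/w2.png",im[:,:,::-1]); np.save("w2.npy",np.r_[s["eef_pos"],s["tcp_rot"]])
P=np.array([[.6387,-.1431,.042],[.6463,-.1836,.042],[.6569,-.225,.042]])
p=camera_params("wrist");M=np.linalg.inv(p["tool_from_camera"])
c=(M[:3,:3]@R.from_quat(s["tcp_rot"]).inv().apply(P-s["eef_pos"]).T).T+M[:3,3]
r=np.linalg.norm(c[:,:2],axis=1);th=np.arctan2(r,c[:,2]);uv=c[:,:2]/r[:,None]*th[:,None]*p["fx"]+[p["cx"],p["cy"]];print(uv)
u0,v0=(int(uv[1,0])-80,int(uv[1,1])-120); print(u0,v0)
cv2.imwrite("pics/w2c.png",cv2.resize(im[v0:v0+200,u0:u0+160,::-1],None,fx=3,fy=3,interpolation=cv2.INTER_CUBIC))
```

```text
t 3.53 pos [ 0.6382 -0.1448  0.1709] axis 9.99 open 0.999 F [-1.3  0.6  0.3] ff 0.0
 shift x1 [0.0016 0.0008 0.0009]
[[318.50071842 225.98550464]
 [319.01375154 275.5383233 ]
 [322.76582893 321.20287722]]
239 155
```

View pics/w2c.png

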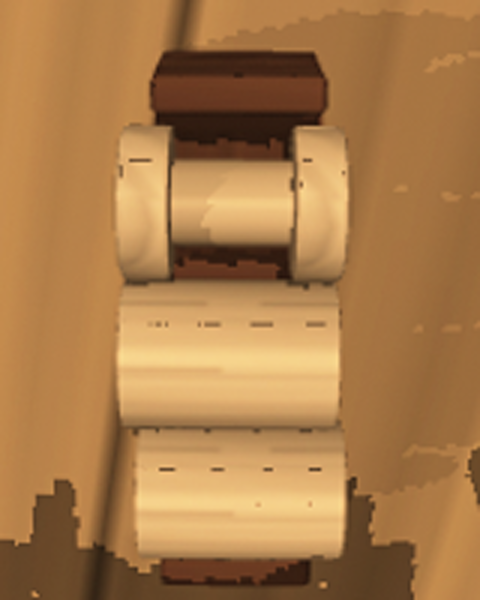

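Run:
```python
from h import *
from scipy.optimize import fsolve
w=np.load("w2.npy"); p=camera_params("wrist");M=np.linalg.inv(p["tool_from_camera"])
def wp(P):
    c=(M[:3,:3]@R.from_quat(w[3:]).inv().apply(P-w[:3]).T).T+M[:3,3]
    r=np.linalg.norm(c[:,:2],axis=1);th=np.arctan2(r,c[:,2]);return c[:,:2]/r[:,None]*th[:,None]*p["fx"]+[p["cx"],p["cy"]]
t=np.linspace(0,2*np.pi,90);L=np.concatenate([np.c_[np.full(90,s),.02*np.cos(t),.02*np.sin(t)] for s in(-.028,.028)])
Rz=R.from_euler('z',10,degrees=True)
def mid(q,z):
    uv=wp(Rz.apply(L)+[q[0],q[1],z]); return uv.min(0),uv.max(0)
ref=np.array([.6442,-.1833])
for k,box in dict(bob=(115,127,348,283),r1=(118,283,341,428),r2=(136,430,346,558)).items():
    b=np.array(box)/3+[239,155,239,155]
    tgt=(b[:2]+b[2:])/2
    s=fsolve(lambda q:(sum(mid(q,.042))/2-tgt),[.64,-.18]); a=mid(s,.042)
    print(k,s.round(4),"rack frame",Rz.inv().apply([*(s-ref),0])[:2].round(4),"size err px",((a[1]-a[0])-(b[2:]-b[:2])).round(1))
for n,(u0,u1,v) in dict(cheekL=(157,320,53),cheekL_b=(151,328,78),).items(): pass
# cheek top edges: backproject mid at z=.044
```

```text
bob [ 0.6366 -0.1413] rack frame [-0.0002  0.0427] size err px [1.5 0.6]
r1 [ 0.6433 -0.1824] rack frame [-0.0007  0.001 ] size err px [0.9 1.7]
r2 [ 0.6537 -0.2242] rack frame [ 0.0023 -0.0419] size err px [0.6 4.3]
```

```bash
python3 -c "
from h import *
go((.6368,-.1413,.10,10,3),(.6368,-.1413,.030,10,3))"
```

```text
t 3.58 pos [ 0.6383 -0.1447  0.1709] axis 9.99 open 1.0 F [-0.5  0.2 -0.6] ff 0.0
 shift x3 [ 0.0012 -0.0003  0.0236]
 shift x3 [ 0.     -0.      0.0233]
```

move_arm(
  moves=[
    [1,[0.0012,-0.0003,0.0236],[0,0,0]],
    [1,[0.0012,-0.0003,0.0236],[0,0,0]],
    [1,[0.0012,-0.0003,0.0236],[0,0,0]],
    [1,[0,0,0.0233],[0,0,0]],
    [1,[0,0,0.0233],[0,0,0]],
    [1,[0,0,0.0233],[0,0,0]],
    [1,[0,0,0],[0,0,0]],
    [1,[0,0,0],[0,0,0]],
    [0,[0,0,0],[0,0,0]],
    [0,[0,0,0],[0,0,0]],
  ],
)

```text
time: 4.42
eef_pos: [0.6384, -0.1418, 0.0326]
tcp_rot: [0.643, 0.766, 0.001, 0.002]
contact_force: [0.3, 0.2, 0.1]
opening: 0.746
finger_force: 0.0
```

move_arm(
  moves=[
    [0,[0,0,0],[0,0,0]],
    [0,[0,0,0],[0,0,0]],
    [0,[0,0,0],[0,0,0]],
    [0,[0,0,0],[0,0,0]],
    [0,[0,0,0],[0,0,0]],
    [0,[0,0,0],[0,0,0]],
    [0,[0,0,-0.025],[0,0,0]],
    [0,[0,0,-0.035],[0,0,0]],
    [0,[0,0,-0.035],[0,0,0]],
    [0,[0,0,-0.025],[0,0,0]],
  ],
)

```text
time: 5.25
eef_pos: [0.6375, -0.1414, 0.1534]
tcp_rot: [0.643, 0.766, 0.0, 0.001]
contact_force: [-0.3, -0.4, -0.6]
opening: 0.648
finger_force: 42.7
```

```bash
python3 -c "
from h import *
go((.622,.1666,.150,-12),(.622,.1666,.040,-12,4))"
```

```text
t 5.25 pos [ 0.6375 -0.1414  0.1534] axis 10.01 open 0.648 F [-0.3 -0.4 -0.6] ff 42.7
 turn x4 [0.0007 0.0003 0.096 ]
 shift x10 [ 0.0298 -0.0079  0.0003]
 shift x4 [0.     0.     0.0275]
```

move_arm(
  moves=[
    [0,[0,0,0],[0,0,0.096]],
    [0,[0,0,0],[0,0,0.096]],
    [0,[0,0,0],[0,0,0.096]],
    [0,[0,0,0],[0,0,0.096]],
    [0,[0.0298,-0.0079,0.0003],[0,0,0]],
    [0,[0.0298,-0.0079,0.0003],[0,0,0]],
    [0,[0.0298,-0.0079,0.0003],[0,0,0]],
    [0,[0.0298,-0.0079,0.0003],[0,0,0]],
    [0,[0.0298,-0.0079,0.0003],[0,0,0]],
    [0,[0.0298,-0.0079,0.0003],[0,0,0]],
  ],
)

```text
time: 6.08
eef_pos: [0.627, 0.045, 0.1482]
tcp_rot: [0.777, 0.629, -0.0, -0.0]
contact_force: [0.8, 0.0, 0.5]
opening: 0.647
finger_force: 42.7
```

move_arm(
  moves=[
    [0,[0.0298,-0.0079,0.0003],[0,0,0]],
    [0,[0.0298,-0.0079,0.0003],[0,0,0]],
    [0,[0.0298,-0.0079,0.0003],[0,0,0]],
    [0,[0.0298,-0.0079,0.0003],[0,0,0]],
    [0,[0,0,0],[0,0,0]],
    [0,[0,0,0.025],[0,0,0]],
    [0,[0,0,0.025],[0,0,0]],
    [0,[0,0,0.025],[0,0,0]],
    [0,[0,0,0],[0,0,0]],
    [0,[0,0,0],[0,0,0]],
  ],
)

```text
time: 6.92
eef_pos: [0.6199, 0.1661, 0.0703]
tcp_rot: [0.777, 0.629, -0.002, -0.001]
contact_force: [0.6, 0.7, -0.2]
opening: 0.649
finger_force: 42.7
```

```bash
python3 -c "
from h import *
go((.622,.1666,.017,-12))"
```

```text
t 6.92 pos [0.6199 0.1661 0.0703] axis -12.01 open 0.649 F [ 0.6  0.7 -0.2] ff 42.7
 turn x1 [-0.0043  0.0016 -0.0002]
 shift x2 [0.0004 0.001  0.0267]
```

move_arm(
  moves=[
    [0,[0.0004,0.001,0.0267],[0,0,0]],
    [0,[0.0004,0.001,0.0267],[0,0,0]],
    [0,[0,0,0],[0,0,0]],
    [0,[0,0,0],[0,0,0]],
    [0.75,[0,0,0],[0,0,0]],
    [0.75,[0,0,0],[0,0,0]],
    [0.75,[0,0,0],[0,0,0]],
    [0.75,[0,0,-0.02],[0,0,0]],
    [0.75,[0,0,-0.035],[0,0,0]],
    [0.75,[0,0,-0.035],[0,0,0]],
  ],
)

```text
time: 7.75
eef_pos: [0.6224, 0.167, 0.1091]
tcp_rot: [0.777, 0.629, -0.001, -0.001]
contact_force: [1.1, 0.1, 1.6]
opening: 0.748
finger_force: 0.0
```

```bash
python3 -c "
from h import *
go((.655,.0096,.115,-8,5),(.655,.0096,.008,-8,4))"
```

```text
t 7.75 pos [0.6224 0.167  0.1091] axis -12.0 open 0.748 F [1.1 0.1 1.6] ff 0.0
 turn x1 [-0.0028  0.0007 -0.0698]
 shift x5 [-0.0303  0.0108 -0.0012]
 shift x4 [0.     0.     0.0268]
```

move_arm(
  moves=[
    [1,[0,0,0],[0,0,-0.0698]],
    [1,[-0.0303,0.0108,-0.0012],[0,0,0]],
    [1,[-0.0303,0.0108,-0.0012],[0,0,0]],
    [1,[-0.0303,0.0108,-0.0012],[0,0,0]],
    [1,[-0.0303,0.0108,-0.0012],[0,0,0]],
    [1,[-0.0303,0.0108,-0.0012],[0,0,0]],
    [1,[0,0,0.025],[0,0,0]],
    [1,[0,0,0.025],[0,0,0]],
    [1,[0,0,0],[0,0,0]],
    [1,[0,0,0],[0,0,0]],
  ],
)

```text
time: 8.58
eef_pos: [0.6547, 0.0097, 0.0638]
tcp_rot: [0.755, 0.656, -0.001, -0.001]
contact_force: [0.4, -0.3, -0.2]
opening: 1.003
finger_force: 0.0
```

Run:
```python
from h import *
go((.655,.0096,.007,-8,3))
s=get_state(); im=read_camera("wrist"); cv2.imwrite("pics/w3.png",im[:,:,::-1])
cv2.imwrite("pics/w3s.png",im[100:480,100:540,::-1])
```

```text
t 8.58 pos [0.6547 0.0097 0.0638] axis -8.01 open 1.003 F [ 0.4 -0.3 -0.2] ff 0.0
 shift x3 [-0.      0.0002  0.0189]
```

View pics/w3s.png

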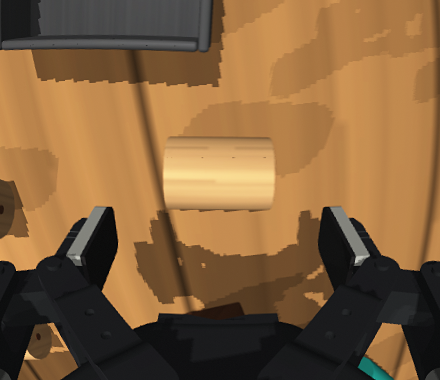

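```bash
cat >> h.py <<'E'
def wfit(box,z,yaw,g):
    from scipy.optimize import fsolve
    s=get_state(); p=camera_params("wrist");M=np.linalg.inv(p["tool_from_camera"])
    t=np.linspace(0,2*np.pi,90);L=np.concatenate([np.c_[np.full(90,e),.02*np.cos(t),.02*np.sin(t)] for e in(-.028,.028)])
    L=R.from_euler('z',yaw,degrees=True).apply(L)
    def bb(q):
        c=R.from_quat(s["tcp_rot"]).inv().apply(L+[q[0],q[1],z]-s["eef_pos"])@M[:3,:3].T+M[:3,3]
        r=np.linalg.norm(c[:,:2],axis=1);uv=c[:,:2]/r[:,None]*np.arctan2(r,c[:,2])[:,None]*p["fx"]+[p["cx"],p["cy"]]
        return np.r_[uv.min(0),uv.max(0)]
    b=np.array(box,float); o=fsolve(lambda q:(bb(q)-b)[:2]+(bb(q)-b)[2:],g); print("fit",o.round(4),(bb(o)-b).round(1))
E
python3 -c "
from h import *
wfit((263,236,375,310),.02,-8,[.655,.01])"
```

```text
fit [0.6564 0.009 ] [ 0.1  0.9 -0.1 -0.9]
```

move_arm(
  moves=[
    [1,[0,0.0015,0.019],[0,0,0]],
    [1,[0,0,0.019],[0,0,0]],
    [1,[0,0,0.019],[0,0,0]],
    [1,[0,0,0],[0,0,0]],
    [0,[0,0,0],[0,0,0]],
    [0,[0,0,0],[0,0,0]],
    [0,[0,0,0],[0,0,0]],
    [0,[0,0,0],[0,0,0]],
    [0,[0,0,0],[0,0,0]],
    [0,[0,0,0],[0,0,0]],
  ],
)

```text
time: 9.47
eef_pos: [0.6596, 0.0093, 0.0107]
tcp_rot: [0.755, 0.656, 0.002, 0.002]
contact_force: [-1.1, 0.9, 6.6]
opening: 0.649
finger_force: 44.1
```

Run:
```python
from h import *
c,s=np.cos(np.radians(10)),np.sin(np.radians(10))
def rk(x,y): return np.array([.6444,-.1827])+[c*x-s*y,s*x+c*y]
for y in(.042,-.021,.021,0): print(y,rk(0,y).round(4))
t=rk(0,.042)
go((.6564,.009,.11,-8,4),(*t,.11,10,5),(*t,.0365,10,3))
```

```text
0.042 [ 0.6371 -0.1413]
-0.021 [ 0.648  -0.2034]
0.021 [ 0.6408 -0.162 ]
0 [ 0.6444 -0.1827]
t 9.47 pos [0.6596 0.0093 0.0107] axis -8.0 open 0.649 F [-1.1  0.9  6.6] ff 44.1
 turn x1 [ 0.0048 -0.0003  0.    ]
 shift x4 [-0.0002 -0.0008 -0.0248]
 turn x3 [ 0.      0.     -0.1047]
 shift x5 [-0.0289 -0.009   0.    ]
 shift x3 [0.     0.     0.0245]
```

move_arm(
  moves=[
    [0,[0,0,-0.025],[0,0,0]],
    [0,[0,0,-0.025],[0,0,0]],
    [0,[0,0,-0.025],[0,0,-0.1047]],
    [0,[0,0,-0.025],[0,0,-0.1047]],
    [0,[0,0,0],[0,0,-0.1047]],
    [0,[-0.0289,-0.009,0],[0,0,0]],
    [0,[-0.0289,-0.009,0],[0,0,0]],
    [0,[-0.0289,-0.009,0],[0,0,0]],
    [0,[-0.0289,-0.009,0],[0,0,0]],
    [0,[-0.0289,-0.009,0],[0,0,0]],
  ],
)

```text
time: 10.3
eef_pos: [0.6378, -0.142, 0.108]
tcp_rot: [0.643, 0.766, 0.0, 0.0]
contact_force: [0.9, -0.7, -0.0]
opening: 0.648
finger_force: 43.4
```

move_arm(
  moves=[
    [0,[0,0,0],[0,0,0]],
    [0,[0,0,0.016],[0,0,0]],
    [0,[0,0,0.016],[0,0,0]],
    [0,[0,0,0],[0,0,0]],
    [0,[0,0,0],[0,0,0]],
    [0,[0,0,0],[0,0,0]],
    [0,[0,0,0],[0,0,0]],
    [0,[0,0,0],[0,0,0]],
    [0,[0,0,0],[0,0,0]],
    [0,[0,0,0],[0,0,0]],
  ],
)

```text
time: 11.13
eef_pos: [0.6386, -0.1408, 0.0764]
tcp_rot: [0.643, 0.766, 0.0, 0.001]
contact_force: [-0.4, -1.2, -0.0]
opening: 0.649
finger_force: 43.4
```

Run:
```python
from h import *
go((.6371,-.1413,.0335,10,2))
```

```text
t 11.13 pos [ 0.6386 -0.1408  0.0764] axis 10.01 open 0.649 F [-0.4 -1.2 -0. ] ff 43.4
 shift x2 [-0.0001 -0.0008  0.0215]
```

move_arm(
  moves=[
    [0,[0,-0.0008,0.0215],[0,0,0]],
    [0,[0,-0.0008,0.0205],[0,0,0]],
    [0,[0,0,0],[0,0,0]],
    [0,[0,0,0],[0,0,0]],
    [0.8,[0,0,0],[0,0,0]],
    [0.8,[0,0,0],[0,0,0]],
    [1,[0,0,0],[0,0,0]],
    [1,[0,0,0],[0,0,0]],
    [1,[0,0,-0.03],[0,0,0]],
    [1,[0,0,-0.035],[0,0,0]],
  ],
)

```text
time: 11.97
eef_pos: [0.6338, -0.14, 0.0955]
tcp_rot: [0.643, 0.766, -0.001, -0.004]
contact_force: [0.3, -0.3, 0.0]
opening: 1.002
finger_force: 0.0
```

Run:
```python
from h import *
# next: B
B=(.4822,.0050)
go((.6371,-.1413,.14,10,2),(*B,.08,-10.5,10))
```

```text
t 11.97 pos [ 0.6338 -0.14    0.0955] axis 9.99 open 1.002 F [ 0.3 -0.3  0. ] ff 0.0
 turn x1 [-0.0073 -0.0044 -0.0001]
 shift x2 [-0.0009  0.0015 -0.0222]
 turn x3 [0.     0.     0.1193]
 shift x10 [ 0.0116 -0.0179  0.006 ]
```

move_arm(
  moves=[
    [1,[0,0,-0.022],[0,0,0]],
    [1,[0,0,-0.022],[0,0,0]],
    [1,[0,0,0],[0,0,0.1193]],
    [1,[0,0,0],[0,0,0.1193]],
    [1,[0,0,0],[0,0,0.1193]],
    [1,[0.0232,-0.0358,0],[0,0,0]],
    [1,[0.0232,-0.0358,0],[0,0,0]],
    [1,[0.0232,-0.0358,0],[0,0,0]],
    [1,[0.0232,-0.0358,0],[0,0,0]],
    [1,[0.0232,-0.0358,0],[0,0,0]],
  ],
)

```text
time: 12.8
eef_pos: [0.4838, 0.0032, 0.1427]
tcp_rot: [0.769, 0.639, 0.0, 0.0]
contact_force: [0.5, 0.8, 0.9]
opening: 0.997
finger_force: 0.0
```

move_arm(
  moves=[
    [1,[0,0,0.025],[0,0,0]],
    [1,[0,0,0.025],[0,0,0]],
    [1,[0,0,0.02],[0,0,0]],
    [1,[0,0,0],[0,0,0]],
    [1,[0,0,0],[0,0,0]],
    [1,[0,0,0],[0,0,0]],
    [1,[0,0,0],[0,0,0]],
    [1,[0,0,0],[0,0,0]],
    [1,[0,0,0],[0,0,0]],
    [1,[0,0,0],[0,0,0]],
  ],
)

```text
time: 13.63
eef_pos: [0.486, 0.002, 0.0735]
tcp_rot: [0.769, 0.639, 0.0, 0.001]
contact_force: [-0.8, -0.3, 0.0]
opening: 0.999
finger_force: 0.0
```

Run:
```python
from h import *
go((.4822,.0050,.008,-10,3))
im=read_camera("wrist")[:,:,::-1]; t=read_camera("top")[:,:,::-1]
o=np.zeros((600,800,3),np.uint8); o[:380,:400]=im[100:480,120:520]
o[:400,400:800]=cv2.resize(t[150:250,340:440],None,fx=4,fy=4,interpolation=cv2.INTER_CUBIC)
o[400:600,:280]=cv2.resize(t[160:260,200:340],(280,200))
cv2.imwrite("pics/m1.png",o)
```

```text
t 13.63 pos [0.486  0.002  0.0735] axis -10.51 open 0.999 F [-0.8 -0.3  0. ] ff 0.0
 turn x1 [ 0.0013  0.     -0.009 ]
 shift x3 [ 0.0008 -0.0014  0.0218]
```

View pics/m1.png

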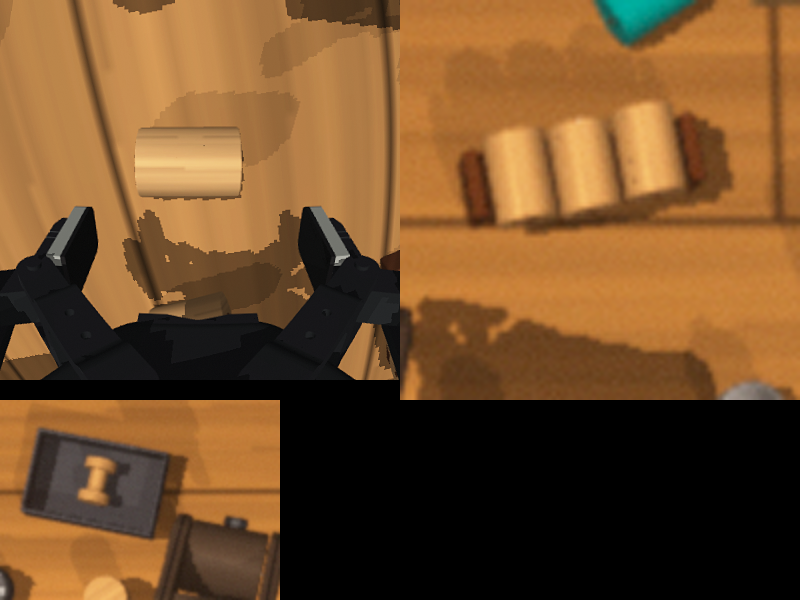

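```bash
python3 -c "
from h import *
wfit((255,227,362,298),.02,-10.5,[.485,.0])"
```

```text
fit [0.4811 0.0056] [-0.7  0.3  0.7 -0.3]
```

move_arm(
  moves=[
    [1,[0.0013,-0.0028,0.02],[0,0,0]],
    [1,[0.0013,-0.0027,0.0225],[0,0,0]],
    [1,[0,0,0.022],[0,0,0]],
    [1,[0,0,0],[0,0,0]],
    [0,[0,0,0],[0,0,0]],
    [0,[0,0,0],[0,0,0]],
    [0,[0,0,0],[0,0,0]],
    [0,[0,0,0],[0,0,0]],
    [0,[0,0,0],[0,0,0]],
    [0,[0,0,0],[0,0,0]],
  ],
)

```text
time: 14.57
eef_pos: [0.4821, 0.0054, 0.0099]
tcp_rot: [0.769, 0.639, 0.001, 0.001]
contact_force: [-0.2, -0.0, 6.4]
opening: 0.651
finger_force: 43.7
```

Run:
```python
from h import *
go((.4811,.0056,.155,-10.5,5),(.6408,-.1620,.155,10,7))
```

```text
t 14.57 pos [0.4821 0.0054 0.0099] axis -10.5 open 0.651 F [-0.2 -0.   6.4] ff 43.7
 shift x5 [-0.     -0.0001 -0.029 ]
 turn x3 [ 0.0012  0.0002 -0.1193]
 shift x7 [-0.0275  0.0183  0.    ]
```

move_arm(
  moves=[
    [0,[0,0,-0.029],[0,0,0]],
    [0,[0,0,-0.029],[0,0,0]],
    [0,[0,0,-0.029],[0,0,-0.1193]],
    [0,[0,0,-0.029],[0,0,-0.1193]],
    [0,[0,0,-0.029],[0,0,-0.1193]],
    [0,[-0.0275,0.0183,0],[0,0,0]],
    [0,[-0.0275,0.0183,0],[0,0,0]],
    [0,[-0.0275,0.0183,0],[0,0,0]],
    [0,[-0.0275,0.0183,0],[0,0,0]],
    [0,[-0.0275,0.0183,0],[0,0,0]],
  ],
)

```text
time: 15.4
eef_pos: [0.595, -0.1148, 0.153]
tcp_rot: [0.643, 0.766, -0.0, -0.0]
contact_force: [0.2, 0.8, 0.1]
opening: 0.647
finger_force: 43.2
```

move_arm(
  moves=[
    [0,[-0.0275,0.0183,0],[0,0,0]],
    [0,[-0.0275,0.0183,0],[0,0,0]],
    [0,[0,0,0],[0,0,0]],
    [0,[0,0,0.022],[0,0,0]],
    [0,[0,0,0.022],[0,0,0]],
    [0,[0,0,0],[0,0,0]],
    [0,[0,0,0],[0,0,0]],
    [0,[0,0,0],[0,0,0]],
    [0,[0,0,0],[0,0,0]],
    [0,[0,0,0],[0,0,0]],
  ],
)

```text
time: 16.23
eef_pos: [0.641, -0.1617, 0.1113]
tcp_rot: [0.643, 0.766, 0.0, 0.002]
contact_force: [-0.8, 0.0, 0.1]
opening: 0.65
finger_force: 43.1
```

Run:
```python
from h import *
go((.6408,-.1620,.0675,10,2))
```

```text
t 16.23 pos [ 0.641  -0.1617  0.1113] axis 10.01 open 0.65 F [-0.8  0.   0.1] ff 43.1
 shift x2 [-0.0001 -0.0002  0.0219]
```

move_arm(
  moves=[
    [0,[0,0,0.0215],[0,0,0]],
    [0,[0,0,0.0215],[0,0,0]],
    [0,[0,0,0],[0,0,0]],
    [0,[0,0,0],[0,0,0]],
    [0,[0,0,0],[0,0,0]],
    [0,[0,0,0],[0,0,0]],
    [0,[0,0,0],[0,0,0]],
    [0,[0,0,0],[0,0,0]],
    [0,[0,0,0],[0,0,0]],
    [0,[0,0,0],[0,0,0]],
  ],
)

```text
time: 17.07
eef_pos: [0.64, -0.1616, 0.0663]
tcp_rot: [0.643, 0.766, 0.0, 0.0]
contact_force: [0.6, -0.3, -0.6]
opening: 0.651
finger_force: 44.2
```

move_arm(
  moves=[
    [0.75,[0,0,0],[0,0,0]],
    [0.75,[0,0,0],[0,0,0]],
    [0.85,[0,0,0],[0,0,0]],
    [1,[0,0,0],[0,0,0]],
    [1,[0,0,0],[0,0,0]],
    [1,[0,0,-0.02],[0,0,0]],
    [1,[0,0,-0.025],[0,0,0]],
    [1,[0,0,-0.025],[0,0,0]],
    [1,[0,0,0],[0,0,0]],
    [1,[0,0,0],[0,0,0]],
  ],
)

```text
time: 17.9
eef_pos: [0.6415, -0.1621, 0.1387]
tcp_rot: [0.643, 0.766, 0.001, 0.002]
contact_force: [0.0, 0.1, -0.7]
opening: 1.002
finger_force: 0.0
```

Run:
```python
from h import *
cv2.imwrite("pics/t2.png",read_camera("top")[:,:,::-1])
go((.4598,-.1279,.135,11.5,6),(.4598,-.1279,.06,11.5,3))
```

```text
t 17.95 pos [ 0.6402 -0.1616  0.1366] axis 10.0 open 0.994 F [-0.2 -0.6 -0.3] ff 0.0
 turn x1 [ 0.0008  0.0005 -0.0263]
 shift x6 [ 0.0115 -0.0283  0.0003]
 shift x3 [0.    0.    0.025]
```

move_arm(
  moves=[
    [1,[0,0,0],[0,0,-0.0263]],
    [1,[0.0115,-0.0283,0.0003],[0,0,0]],
    [1,[0.0115,-0.0283,0.0003],[0,0,0]],
    [1,[0.0115,-0.0283,0.0003],[0,0,0]],
    [1,[0.0115,-0.0283,0.0003],[0,0,0]],
    [1,[0.0115,-0.0283,0.0003],[0,0,0]],
    [1,[0.0115,-0.0283,0.0003],[0,0,0]],
    [1,[0,0,0.035],[0,0,0]],
    [1,[0,0,0.03],[0,0,0]],
    [1,[0,0,0],[0,0,0]],
  ],
)

```text
time: 18.78
eef_pos: [0.4541, -0.125, 0.063]
tcp_rot: [0.633, 0.774, -0.001, -0.007]
contact_force: [-1.0, 0.9, -1.3]
opening: 1.001
finger_force: 0.0
```

move_arm(
  moves=[
    [1,[0,0,0],[0,0,0]],
    [1,[0,0,0],[0,0,0]],
    [1,[0,0,0],[0,0,0]],
    [1,[0,0,0],[0,0,0]],
    [1,[0,0,0],[0,0,0]],
    [1,[0,0,0],[0,0,0]],
    [1,[0,0,0],[0,0,0]],
    [1,[0,0,0],[0,0,0]],
    [1,[0,0,0],[0,0,0]],
    [1,[0,0,0],[0,0,0]],
  ],
)

```text
time: 19.62
eef_pos: [0.4599, -0.1278, 0.0694]
tcp_rot: [0.633, 0.774, -0.0, -0.0]
contact_force: [-1.2, -0.5, -0.5]
opening: 1.001
finger_force: 0.0
```

Run:
```python
from h import *
go((.4598,-.1279,.008,11.5,3))
im=read_camera("wrist")[:,:,::-1]; cv2.imwrite("pics/w4.png",im)
g=im[180:340,210:430].astype(int)  # bright beech: compare against bench
hsv=cv2.cvtColor(im,cv2.COLOR_BGR2HSV)
print(hsv[265,250:390:10].tolist()); print(hsv[215:320:8,318].tolist())
```

```text
t 19.62 pos [ 0.4599 -0.1278  0.0694] axis 11.5 open 1.001 F [-1.2 -0.5 -0.5] ff 0.0
 shift x3 [-0.     -0.      0.0205]
[[16, 156, 176], [15, 150, 185], [18, 119, 238], [18, 118, 238], [18, 116, 238], [18, 118, 239], [18, 119, 238], [18, 117, 237], [17, 125, 228], [17, 125, 228], [17, 126, 228], [16, 126, 228], [15, 145, 164], [15, 155, 166]]
[[15, 155, 173], [16, 156, 172], [16, 134, 150], [16, 134, 187], [16, 131, 202], [16, 130, 217], [18, 118, 237], [17, 126, 229], [17, 128, 226], [16, 133, 204], [16, 134, 154], [16, 152, 201], [15, 154, 200], [16, 155, 198]]
```

```bash
cat >> h.py <<'E'
def blankbox(im):
    hsv=cv2.cvtColor(im,cv2.COLOR_BGR2HSV); m=((hsv[...,1]<141)&(hsv[...,1]>90)&(hsv[...,0]<22)&(hsv[...,2]>140)).astype(np.uint8)
    m=cv2.morphologyEx(m,cv2.MORPH_OPEN,np.ones((5,5)))
    n,l,st,c=cv2.connectedComponentsWithStats(m); k=l[265,318]; print(st[k]); x,y,w,h=st[k][:4]
    pts=np.argwhere(l==k)[:,::-1].astype(np.float32); print(cv2.minAreaRect(pts)); return x,y,x+w,y+h
E
python3 -c "
from h import *
for f,y,g in(('w3',-8,0),('w4',11.5,[.46,-.128])):
    b=blankbox(cv2.imread(f'pics/{f}.png'));print(b)
    if g: wfit(b,.02,y,g)"
```

```text
[ 263  237  112   72 7562]
((318.5, 272.5), (71.0, 111.0), 90.0)
(np.int32(263), np.int32(237), np.int32(375), np.int32(309))
[ 261  228  109   71 7084]
((315.09844970703125, 263.2276611328125), (109.0540542602539, 66.89684295654297), 3.1798300743103027)
(np.int32(261), np.int32(228), np.int32(370), np.int32(299))
fit [ 0.4581 -0.1246] [-0.8 -0.3  0.8  0.3]
```

```bash
python3 -c "
from h import *
go((.4581,-.1246,.008,8.3,3))"
```

```text
t 19.67 pos [ 0.4599 -0.1278  0.0694] axis 11.51 open 1.001 F [-0.8  0.2  1.3] ff 0.0
 turn x1 [ 0.    -0.     0.056]
 shift x3 [ 0.0011 -0.0004  0.0205]
```

move_arm(
  moves=[
    [1,[0,0,0],[0,0,0.056]],
    [1,[0.0011,-0.0004,0.0205],[0,0,0]],
    [1,[0.0011,-0.0004,0.0205],[0,0,0]],
    [1,[0.0011,-0.0004,0.0205],[0,0,0]],
    [1,[0,0,0],[0,0,0]],
    [0,[0,0,0],[0,0,0]],
    [0,[0,0,0],[0,0,0]],
    [0,[0,0,0],[0,0,0]],
    [0,[0,0,0],[0,0,0]],
    [0,[0,0,0],[0,0,0]],
  ],
)

```text
time: 20.5
eef_pos: [0.4596, -0.1254, 0.0095]
tcp_rot: [0.654, 0.756, 0.0, 0.002]
contact_force: [-0.1, 0.3, 3.9]
opening: 0.65
finger_force: 43.5
```

Run:
```python
from h import *
go((.4581,-.1246,.155,8.3,5),(.6480,-.2034,.155,10,7))
```

```text
t 20.5 pos [ 0.4596 -0.1254  0.0095] axis 8.3 open 0.65 F [-0.1  0.3  3.9] ff 43.5
 shift x5 [ 0.0001 -0.0002 -0.0291]
 turn x1 [ 0.0027  0.0021 -0.0297]
 shift x7 [-0.0158  0.0248  0.    ]
```

move_arm(
  moves=[
    [0,[0,0,-0.029],[0,0,0]],
    [0,[0,0,-0.029],[0,0,0]],
    [0,[0,0,-0.029],[0,0,0]],
    [0,[0,0,-0.029],[0,0,0]],
    [0,[0,0,-0.029],[0,0,-0.0297]],
    [0,[-0.0158,0.0248,0],[0,0,0]],
    [0,[-0.0158,0.0248,0],[0,0,0]],
    [0,[-0.0158,0.0248,0],[0,0,0]],
    [0,[-0.0158,0.0248,0],[0,0,0]],
    [0,[-0.0158,0.0248,0],[0,0,0]],
  ],
)

```text
time: 21.33
eef_pos: [0.5952, -0.1814, 0.1533]
tcp_rot: [0.643, 0.766, 0.0, 0.0]
contact_force: [-0.3, 0.8, -0.6]
opening: 0.645
finger_force: 43.2
```

move_arm(
  moves=[
    [0,[-0.0158,0.0248,0],[0,0,0]],
    [0,[-0.0158,0.0248,0],[0,0,0]],
    [0,[0,0,0],[0,0,0]],
    [0,[0,0,0.022],[0,0,0]],
    [0,[0,0,0.022],[0,0,0]],
    [0,[0,0,0],[0,0,0]],
    [0,[0,0,0],[0,0,0]],
    [0,[0,0,0],[0,0,0]],
    [0,[0,0,0],[0,0,0]],
    [0,[0,0,0],[0,0,0]],
  ],
)

```text
time: 22.17
eef_pos: [0.6493, -0.2039, 0.1112]
tcp_rot: [0.643, 0.766, 0.0, 0.002]
contact_force: [0.1, -0.0, -0.5]
opening: 0.651
finger_force: 43.1
```

Run:
```python
from h import *
go((.6480,-.2034,.0675,10,2))
```

```text
t 22.17 pos [ 0.6493 -0.2039  0.1112] axis 10.0 open 0.651 F [ 0.1 -0.  -0.5] ff 43.1
 shift x2 [ 0.0004 -0.0006  0.0218]
```

move_arm(
  moves=[
    [0,[0.0002,-0.0003,0.0215],[0,0,0]],
    [0,[0.0002,-0.0003,0.0215],[0,0,0]],
    [0,[0,0,0],[0,0,0]],
    [0,[0,0,0],[0,0,0]],
    [0,[0,0,0],[0,0,0]],
    [0,[0,0,0],[0,0,0]],
    [0,[0,0,0],[0,0,0]],
    [0,[0,0,0],[0,0,0]],
    [0,[0,0,0],[0,0,0]],
    [0,[0,0,0],[0,0,0]],
  ],
)

```text
time: 23.0
eef_pos: [0.6477, -0.2033, 0.066]
tcp_rot: [0.643, 0.766, -0.0, 0.0]
contact_force: [-0.1, 0.3, -1.0]
opening: 0.651
finger_force: 44.2
```

move_arm(
  moves=[
    [0.75,[0,0,0],[0,0,0]],
    [0.75,[0,0,0],[0,0,0]],
    [0.85,[0,0,0],[0,0,0]],
    [1,[0,0,0],[0,0,0]],
    [1,[0,0,0],[0,0,0]],
    [1,[0,0,-0.025],[0,0,0]],
    [1,[0,0,-0.03],[0,0,0]],
    [1,[0,0,-0.03],[0,0,0]],
    [1,[0,0,0],[0,0,0]],
    [1,[0,0,0],[0,0,0]],
  ],
)

```text
time: 23.83
eef_pos: [0.6494, -0.204, 0.1544]
tcp_rot: [0.643, 0.766, 0.001, 0.003]
contact_force: [-0.0, -0.5, -0.5]
opening: 1.0
finger_force: 0.0
```

Run:
```python
from h import *
cv2.imwrite("pics/t3.png",read_camera("top")[:,:,::-1])
go((.5878,.3602,.15,1,16),(.5878,.3602,.07,1,3))
```

```text
t 23.88 pos [ 0.6481 -0.2033  0.1518] axis 10.0 open 1.003 F [-0.1 -0.3 -0.5] ff 0.0
 turn x2 [0.0007 0.0004 0.0786]
 shift x16 [ 0.0353 -0.0032  0.0001]
 shift x3 [0.     0.     0.0267]
```

move_arm(
  moves=[
    [1,[0,0,0],[0,0,0.0786]],
    [1,[0,0,0],[0,0,0.0786]],
    [1,[0.0353,-0.0032,0],[0,0,0]],
    [1,[0.0353,-0.0032,0],[0,0,0]],
    [1,[0.0353,-0.0032,0],[0,0,0]],
    [1,[0.0353,-0.0032,0],[0,0,0]],
    [1,[0.0353,-0.0032,0],[0,0,0]],
    [1,[0.0353,-0.0032,0],[0,0,0]],
    [1,[0.0353,-0.0032,0],[0,0,0]],
    [1,[0.0353,-0.0032,0],[0,0,0]],
  ],
)

```text
time: 24.72
eef_pos: [0.6154, 0.0804, 0.1484]
tcp_rot: [0.701, 0.713, -0.001, -0.002]
contact_force: [0.0, 0.9, -0.4]
opening: 0.999
finger_force: 0.0
```

move_arm(
  moves=[
    [1,[0.0353,-0.0032,0],[0,0,0]],
    [1,[0.0353,-0.0032,0],[0,0,0]],
    [1,[0.0353,-0.0032,0],[0,0,0]],
    [1,[0.0353,-0.0032,0],[0,0,0]],
    [1,[0.0353,-0.0032,0],[0,0,0]],
    [1,[0.0353,-0.0032,0],[0,0,0]],
    [1,[0.0353,-0.0032,0],[0,0,0]],
    [1,[0.0353,-0.0032,0],[0,0,0]],
    [1,[0,0,0],[0,0,0]],
    [1,[0,0,0],[0,0,0]],
  ],
)

```text
time: 25.55
eef_pos: [0.5849, 0.3619, 0.1482]
tcp_rot: [0.7, 0.714, -0.002, -0.001]
contact_force: [0.0, -0.4, 0.1]
opening: 0.996
finger_force: 0.0
```

move_arm(
  moves=[
    [1,[0,0,0.027],[0,0,0]],
    [1,[0,0,0.027],[0,0,0]],
    [1,[0,0,0.027],[0,0,0]],
    [1,[0,0,0],[0,0,0]],
    [1,[0,0,0],[0,0,0]],
    [1,[0,0,0],[0,0,0]],
    [1,[0,0,0],[0,0,0]],
    [1,[0,0,0],[0,0,0]],
    [1,[0,0,0],[0,0,0]],
    [1,[0,0,0],[0,0,0]],
  ],
)

```text
time: 26.38
eef_pos: [0.5875, 0.3609, 0.0714]
tcp_rot: [0.701, 0.713, 0.001, 0.0]
contact_force: [-0.1, 0.4, -0.6]
opening: 1.0
finger_force: 0.0
```

Run:
```python
from h import *
go((.5878,.3602,.008,1,3))
im=read_camera("wrist")[:,:,::-1].copy(); cv2.imwrite("pics/w5.png",im)
wfit(blankbox(im),.02,1,[.588,.36])
```

```text
t 26.38 pos [0.5875 0.3609 0.0714] axis 0.99 open 1.0 F [-0.1  0.4 -0.6] ff 0.0
 shift x3 [-0.0002  0.0001  0.0211]
[ 257  233  108   71 7141]
((310.3739318847656, 268.03729248046875), (68.00228118896484, 107.4134292602539), 87.56334686279297)
fit [0.5836 0.3606] [-0.5  0.2  0.5 -0.2]
```

```bash
python3 -c "
from h import *
go((.5836,.3606,.008,3.2,3))"
```

```text
t 26.43 pos [0.5872 0.3608 0.071 ] axis 1.0 open 0.999 F [-0.1  0.5  0.2] ff 0.0
 turn x1 [ 0.0015 -0.0005 -0.0384]
 shift x3 [-0.     -0.0012  0.021 ]
```

move_arm(
  moves=[
    [1,[0,0,0],[0,0,-0.0384]],
    [1,[0,-0.0012,0.021],[0,0,0]],
    [1,[0,-0.0012,0.021],[0,0,0]],
    [1,[0,-0.0012,0.021],[0,0,0]],
    [1,[0,0,0],[0,0,0]],
    [0,[0,0,0],[0,0,0]],
    [0,[0,0,0],[0,0,0]],
    [0,[0,0,0],[0,0,0]],
    [0,[0,0,0],[0,0,0]],
    [0,[0,0,0],[0,0,0]],
  ],
)

```text
time: 27.27
eef_pos: [0.5847, 0.3611, 0.0092]
tcp_rot: [0.687, 0.727, 0.002, 0.001]
contact_force: [0.2, -0.0, 3.0]
opening: 0.652
finger_force: 43.9
```

Run:
```python
from h import *
go((.5836,.3606,.19,3.2,6),(.6444,-.1827,.19,10,17))
```

```text
t 27.27 pos [0.5847 0.3611 0.0092] axis 3.19 open 0.652 F [ 0.2 -0.   3. ] ff 43.9
 shift x6 [-0.     -0.0001 -0.0301]
 turn x1 [ 0.0039 -0.0012 -0.1188]
 shift x17 [-0.0321 -0.002   0.    ]
```

move_arm(
  moves=[
    [0,[0,0,-0.03],[0,0,0]],
    [0,[0,0,-0.03],[0,0,0]],
    [0,[0,0,-0.03],[0,0,0]],
    [0,[0,0,-0.03],[0,0,0]],
    [0,[0,0,-0.03],[0,0,0]],
    [0,[0,0,-0.03],[0,0,-0.1188]],
    [0,[-0.0321,-0.002,0],[0,0,0]],
    [0,[-0.0321,-0.002,0],[0,0,0]],
    [0,[-0.0321,-0.002,0],[0,0,0]],
    [0,[-0.0321,-0.002,0],[0,0,0]],
  ],
)

```text
time: 28.1
eef_pos: [0.5974, 0.2315, 0.1876]
tcp_rot: [0.642, 0.766, 0.0, 0.0]
contact_force: [0.9, 0.3, -1.1]
opening: 0.649
finger_force: 43.4
```

move_arm(
  moves=[
    [0,[-0.0321,-0.002,0],[0,0,0]],
    [0,[-0.0321,-0.002,0],[0,0,0]],
    [0,[-0.0321,-0.002,0],[0,0,0]],
    [0,[-0.0321,-0.002,0],[0,0,0]],
    [0,[-0.0321,-0.002,0],[0,0,0]],
    [0,[-0.0321,-0.002,0],[0,0,0]],
    [0,[-0.0321,-0.002,0],[0,0,0]],
    [0,[-0.0321,-0.002,0],[0,0,0]],
    [0,[-0.0321,-0.002,0],[0,0,0]],
    [0,[-0.0321,-0.002,0],[0,0,0]],
  ],
)

```text
time: 28.93
eef_pos: [0.6335, -0.0886, 0.1873]
tcp_rot: [0.643, 0.766, 0.0, 0.0]
contact_force: [0.4, 0.1, -0.5]
opening: 0.646
finger_force: 43.4
```

move_arm(
  moves=[
    [0,[-0.0321,-0.002,0],[0,0,0]],
    [0,[-0.0321,-0.002,0],[0,0,0]],
    [0,[-0.0321,-0.002,0],[0,0,0]],
    [0,[0,0,0],[0,0,0]],
    [0,[0,0,0.02],[0,0,0]],
    [0,[0,0,0.02],[0,0,0]],
    [0,[0,0,0],[0,0,0]],
    [0,[0,0,0],[0,0,0]],
    [0,[0,0,0],[0,0,0]],
    [0,[0,0,0],[0,0,0]],
  ],
)

```text
time: 29.77
eef_pos: [0.6454, -0.1828, 0.1489]
tcp_rot: [0.643, 0.766, 0.0, 0.001]
contact_force: [0.1, 0.1, -0.2]
opening: 0.652
finger_force: 43.4
```

Run:
```python
from h import *
go((.6444,-.1827,.1010,10,2))
```

```text
t 29.77 pos [ 0.6454 -0.1828  0.1489] axis 10.03 open 0.652 F [ 0.1  0.1 -0.2] ff 43.4
 shift x2 [ 0.0002 -0.0005  0.0239]
```

move_arm(
  moves=[
    [0,[0,0,0.0235],[0,0,0]],
    [0,[0,-0.0005,0.0235],[0,0,0]],
    [0,[0,0,0],[0,0,0]],
    [0,[0,0,0],[0,0,0]],
    [0,[0,0,0],[0,0,0]],
    [0,[0,0,0],[0,0,0]],
    [0,[0,0,0],[0,0,0]],
    [0,[0,0,0],[0,0,0]],
    [0,[0,0,0],[0,0,0]],
    [0,[0,0,0],[0,0,0]],
  ],
)

```text
time: 30.6
eef_pos: [0.644, -0.183, 0.1001]
tcp_rot: [0.643, 0.766, 0.0, 0.0]
contact_force: [0.4, 0.6, -0.4]
opening: 0.65
finger_force: 43.8
```

Run:
```python
from h import *
go((.6444,-.1827,.1000,10,1))
im=read_camera("scene")[:,:,::-1]; w=read_camera("wrist")[:,:,::-1]; t=cv2.imread("pics/t3.png")
o=np.zeros((600,800,3),np.uint8)
o[:300,:400]=cv2.resize(im[215:290,180:280],None,fx=4,fy=4,interpolation=cv2.INTER_CUBIC)
o[:400,400:800]=cv2.resize(t[150:250,340:440],None,fx=4,fy=4,interpolation=cv2.INTER_CUBIC)
o[300:600,:400]=w[150:450,120:520]
cv2.imwrite("pics/m2.png",o)
```

```text
t 30.6 pos [ 0.644  -0.183   0.1001] axis 10.0 open 0.65 F [ 0.4  0.6 -0.4] ff 43.8
 shift x1 [0.0003 0.0004 0.0001]
```

View pics/m2.png

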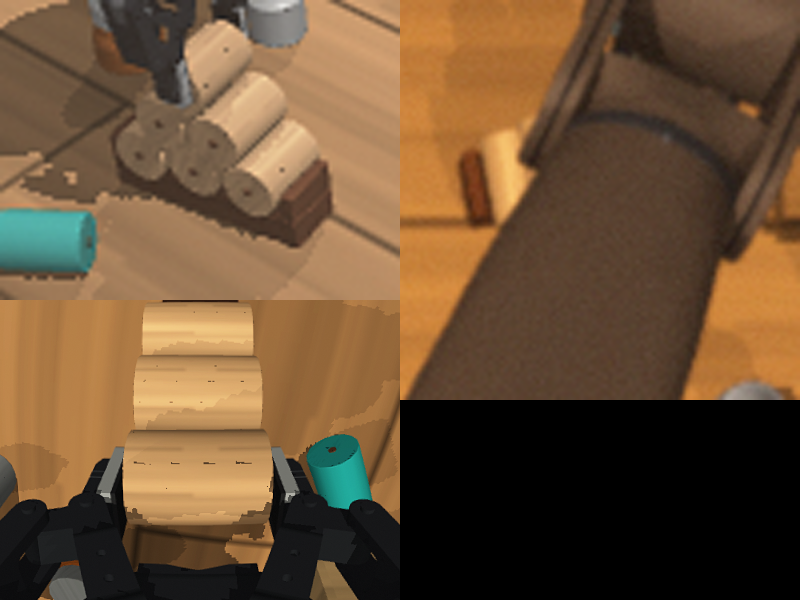

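move_arm(
  moves=[
    [0,[0,0,0.0005],[0,0,0]],
    [0,[0,0,0],[0,0,0]],
    [0.75,[0,0,0],[0,0,0]],
    [0.75,[0,0,0],[0,0,0]],
    [0.85,[0,0,0],[0,0,0]],
    [1,[0,0,0],[0,0,0]],
    [1,[0,0,0],[0,0,0]],
    [1,[0,0,-0.025],[0,0,0]],
    [1,[0,0,-0.03],[0,0,0]],
    [1,[0,0,-0.035],[0,0,0]],
  ],
)

```text
time: 31.53
eef_pos: [0.6426, -0.1824, 0.1879]
tcp_rot: [0.643, 0.766, -0.001, -0.002]
contact_force: [0.3, -0.4, 0.5]
opening: 1.0
finger_force: 0.0
```

move_arm(
  moves=[
    [1,[0,0,-0.02],[0,0,0]],
    [1,[0,0,0],[0,0,0]],
    [1,[0.03,0,0],[0,0,0]],
    [1,[0.03,0,0],[0,0,0]],
    [1,[0.03,0,0],[0,0,0]],
    [1,[0.03,0,0],[0,0,0]],
    [1,[0,0,0],[0,0,0]],
    [1,[0,0,0],[0,0,0]],
    [1,[0,0,0],[0,0,0]],
    [1,[0,0,0],[0,0,0]],
  ],
)

```text
time: 32.37
eef_pos: [0.6232, -0.0658, 0.209]
tcp_rot: [0.643, 0.766, -0.0, -0.0]
contact_force: [-0.9, -0.3, -0.8]
opening: 1.003
finger_force: 0.0
```

Run:
```python
from h import *
go()
a=cv2.imread("pics/m2.png")[:300,:400]; im=read_camera("scene")[:,:,::-1]; cv2.imwrite("pics/s9.png",im)
b=cv2.resize(im[215:290,180:280],None,fx=4,fy=4,interpolation=cv2.INTER_CUBIC)
d=cv2.absdiff(a,b).max(2); ys,xs=np.where(d>60); print(d.mean(), [ (d[r:r+50,c:c+50]>50).mean().round(2) for r in range(0,300,50) for c in range(100,350,50)])
```

```text
t 32.37 pos [ 0.6232 -0.0658  0.209 ] axis 9.94 open 1.003 F [-0.9 -0.3 -0.8] ff 0.0
14.0136 [np.float64(0.63), np.float64(0.65), np.float64(0.69), np.float64(0.25), np.float64(0.32), np.float64(0.3), np.float64(0.63), np.float64(0.61), np.float64(0.02), np.float64(0.0), np.float64(0.02), np.float64(0.02), np.float64(0.09), np.float64(0.0), np.float64(0.0), np.float64(0.09), np.float64(0.01), np.float64(0.0), np.float64(0.0), np.float64(0.0), np.float64(0.51), np.float64(0.24), np.float64(0.0), np.float64(0.0), np.float64(0.0), np.float64(0.0), np.float64(0.0), np.float64(0.0), np.float64(0.0), np.float64(0.0)]
```

Run:
```python
from h import *
im=cv2.imread("pics/s9.png"); hsv=cv2.cvtColor(im,cv2.COLOR_BGR2HSV)
y=np.radians(10);ax=np.array([np.cos(y),np.sin(y),0])
for n,c in dict(top=[.6444,-.1827,.110],mida=[.648,-.2034,.076],midb=[.6408,-.162,.076]).items():
    pts=[np.array(c)+ax*e+[0,0,h] for e,h in((-.02,.0199),(0,.0199),(.02,.0199),(.028,0),(.028,-.012))]+[np.array(c)+[0,0,.035]]
    print(n,[(q.round().tolist(),hsv[int(round(q[1])),int(round(q[0]))].tolist()) for q in proj("scene",np.array(pts))])
```

```text
top [([234.0, 221.0], [15, 95, 142]), ([230.0, 226.0], [14, 98, 145]), ([225.0, 230.0], [15, 97, 144]), ([224.0, 238.0], [11, 112, 73]), ([225.0, 241.0], [15, 95, 118]), ([229.0, 221.0], [14, 110, 116])]
mida [([230.0, 230.0], [15, 97, 140]), ([225.0, 234.0], [15, 96, 120]), ([220.0, 238.0], [15, 95, 118]), ([220.0, 246.0], [12, 103, 89]), ([220.0, 249.0], [15, 95, 116]), ([224.0, 229.0], [15, 94, 135])]
midb [([243.0, 234.0], [15, 101, 218]), ([238.0, 238.0], [15, 100, 197]), ([234.0, 243.0], [15, 94, 103]), ([233.0, 250.0], [12, 111, 108]), ([233.0, 254.0], [14, 93, 115]), ([237.0, 234.0], [14, 94, 111])]
```

```bash
python3 -c "
from plant import *
print(sign_off())"
```

```text
the job is handed in; nothing more can be done
None
```

I put the bobbin in the smaller steel tray and finished the six-blank pyramid in the rack, ends about in line (one blank already in the rack sits about 2 mm out). I handed in the job at about 32 s; I checked the last blank after letting go only by colours in the scene image, and I didn't check the bystanders again at the end.

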